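# Put the sprig moulds away and shut the mould chest

### The arm

A 6-joint arm with a two-finger parallel gripper is mounted at the origin on the work surface. World frame = base frame: x ahead of the robot, y to its left, z up, the work surface at z = 0. Lengths are in m, angles in rad, forces in N, time in s.
With the tool pointing down it reaches from about 0.35 to 0.85 m from the base axis. Payload 8.1 kg.
Tool frame: the origin (TCP) lies at the centre of the arm's flange, where the gripper is bolted on; the fingertips stand 186 mm ahead of it and the grasp point (between the pads) lies 167 mm ahead of it; z points along the fingers, y is the line along which they close (so a half turn about z gives the same grasp; the last joint's range is limited). The gripper opens to 93 mm and grips with 3 to 60 N. Pads are 15 mm wide; open, the fingers measure 128 mm over their backs; the gripper's body (75 mm by 188 mm) begins 65 mm behind the grasp point.
Start: joints at [-1.249, 0.13, 1.488, -0, 1.523, -0.085], TCP at [0.237, -0.551, 0.405] pointing down, gripper open.
Joint ranges: [-2.96, 2.96], [-0.89, 2.26], [0.02, 2.5], [-1.34, 4.48], [0, 2.73], [-2.66, 2.66]. Speed limits (rad/s): [2.39, 2.39, 2.79, 3.14, 3.14, 3.14].

### API

Orientations are given as a rotation vector (axis times angle).
In Python, from plant import robot gives the robot as it stands.
- The arm moves only by the tool apply_moves, never from a script. Its argument "series" is a list of rows, each a list of 2 entries, a list of its own where there are three numbers: the shift along the tool's x, y, z in mm, then the turn, a rotation vector about the tool's x, y, z in rad. A call has 1 to 12 rows; each row shifts and turns the commanded pose from where the row before left it, along the tool's axes as they then stand; what a row does not reach is not made up. A row lasts 1/12 s, in which the tool goes at most 41.7 mm and 7.16 degrees, less where a joint would pass 70% of its speed; a pose out of reach is approached as far as the arm can. A call is refused whole if a number of a shift passes 41.7 or a number of a turn 0.125, either way. A call with a gripper value outside its range is refused whole. "claw" is the opening, from 0 (shut) to 1 (fully open), set as the call begins (left out, the last holds). The fingers move at their own pace and stop on an object; "newtons" is the grip in N (left out, the last holds). Time passes only in rows, so rows that do not move let the fingers close. It gives the time, the measured TCP pose, the force, the opening and the grip force at its end, in the units of the state.
- robot.read_state(): the state, without advancing time (a new reading comes with each control period).
- robot.read_camera(name): name is "scene" or "side" or "wrist"; returns (picture, depth): 400x640x3 uint8, blue, green, red; 400x640 float32, m along the optical axis (not along the pixel's ray), 0 where there is no reading.
- robot.calibration(name): a dict with "fx", "fy", "cx", "cy" (pixels), "extrinsics" (4x4, takes a point from world to camera coordinates). Camera axes: x right, y down, z forward; pixel columns grow to the right and rows downward; lengths in m; the calibration is good to about 2 mm. A picture is of the moment at which its call begins: read the wrist's pose just before it. calibration takes no time and is no camera call; for the wrist camera it gives the pose at the moment of the call.
- robot.close_job(): hands the job in; it is judged then, once.
The state is a dict: "t": time; "q": joint angles; "dq": joint speeds; "joint_torque": joint torques, N m; "tool_pos": TCP position; "orientation": TCP orientation; "force": force on the tool from outside, world axes, zero at the start; "wrist_torque": the same for the moment, N m; "opening": finger opening in m; "gripper_force": force on a finger pad.
Only numpy, scipy, OpenCV 4.12 (cv2) and the standard library are available. Lean on these libraries where they do the work, as an engineer would, in place of code of your own. Each camera call takes 0.05 s, during which the arm holds its last target. There are 200 camera calls.

### The job

Put every plaster sprig mould that is out into the mould chest, those in the fitted tray (rock each one up by pressing its scooped end, then lift it out) as well as those loose on the bench, laying them all flat on the chest's floor next to the small pot, none on top of another. Then close the chest so that the edges lap: first the left leaf with the rebated edge fully down, and only then the right leaf with the handle, its flange over the other's lip, fully down. Leave the pot upright in the chest and do not knock over the cup that stands in front of it.

Things in the scene. Friction and masses are not known exactly. Their poses are not given: they have to be found in the camera images.
- chest: mould chest, fixed: plywood box open at the top, 220 (own x) x 340 (own y) x 70 mm high, walls and floor 10 mm thick (floor inside 200 x 320 mm, 10 mm above the bench). Origin on the bench under its centre; at yaw 0 own x points away from the robot, y left, z up. Two leaves, hinged along the tops of its left and right walls, close the top; they start open, leaning outwards past upright.
- plain_leaf (a joint): left leaf, hinged along the chest's own x at own y = +170, z = 70 mm: angle in rad, 0 = fully shut and level, 1.57 = upright, grows as it opens, stop at 2.2. 220 mm wide, 17 mm thick, no handle. 0.4 kg on a friction hinge (0.5 N m): it stays wherever it is left and must be pushed right down (about 5 N near the free edge), e.g. on its outer face.
- lap_leaf (a joint): right leaf, hinged likewise at the chest's own y = -170, z = 70 mm: angle in rad, 0 = fully shut, 1.57 = upright, grows as it opens, stop at 2.2. Same size, weight and friction hinge. A brass bar handle, 72 mm long along the chest's x and centred, stands 27 mm off its outer face, 135 mm from the hinge.
- plain_leaf_edge (a point): on the plain leaf, 160 mm from its hinge, mid-thickness, mid-length: here the upper half of its free edge ends (rebate), and only a lip, the lower 8 mm, goes on to 180 mm from the hinge, 10 mm past the chest's middle. Own z out of the leaf's outer face, own y back towards the hinge.
- lap_leaf_edge (a point): on the lapping leaf, 160 mm from its hinge, mid-thickness, mid-length: here its core ends and a flange, the upper 8 mm, goes on to 179 mm from the hinge, to lie over the plain leaf's lip. Shut before the plain leaf, it blocks that leaf's lip, which then stands 0.1 rad open. Own z out of the outer face, own y towards the free edge.
- tray: fitted wooden tray, fixed, 224 (own x) x 114 (own y) x 43 mm high: three pockets at own x = -68, 0, +68 mm. Origin under the middle mould's centre; the tray reaches from own y = -46 to +68 mm. A mould lies with its 70 mm along the tray's y, centred on y = 0, its top flush with the tray's top; 1.5 mm play on three sides and 11 mm at its scooped (+y) end: no room for fingers. Pockets may be empty.
- tray_scoop (a point): on the tray's top at the middle pocket, own y = +28 mm: where to press a mould (same y in the others), by the 32 mm wide finger scoop in the rim. The floor slopes away below it: pushed down 8 mm here (under 3 N), the fingertip giving way 5 mm outwards (+y) with the top, the mould rocks 0.5 rad and stays so, its -y end 15 mm clear of the tray's top, where its 44 mm width can be gripped.
- mould1_mid (a point): sprig mould: plain white plaster block 44 x 70 x 18 mm, about 60 g, flat faces, carved motif on top. Point at its centre, half-way up; own x across the 44 mm, y along the 70 mm, z out of the carved face. If present it starts in the tray, pocket 1 of 3 counted along the tray's own x; own y along the tray's own y (towards the scoop).
- mould2_mid (a point): sprig mould: plain white plaster block 44 x 70 x 18 mm, about 60 g, flat faces, carved motif on top. Point at its centre, half-way up; own x across the 44 mm, y along the 70 mm, z out of the carved face. If present it starts in the tray, pocket 2 of 3 counted along the tray's own x; own y along the tray's own y (towards the scoop).
- mould3_mid (a point): sprig mould: plain white plaster block 44 x 70 x 18 mm, about 60 g, flat faces, carved motif on top. Point at its centre, half-way up; own x across the 44 mm, y along the 70 mm, z out of the carved face. If present it starts in the tray, pocket 3 of 3 counted along the tray's own x; own y along the tray's own y (towards the scoop).
- mould4_mid (a point): sprig mould: plain white plaster block 44 x 70 x 18 mm, about 60 g, flat faces, carved motif on top. Point at its centre, half-way up; own x across the 44 mm, y along the 70 mm, z out of the carved face. It starts lying loose on the bench to the right in front of the chest, carved face up.
- mould5_mid (a point): sprig mould: plain white plaster block 44 x 70 x 18 mm, about 60 g, flat faces, carved motif on top. Point at its centre, half-way up; own x across the 44 mm, y along the 70 mm, z out of the carved face. It starts lying loose on the bench to the left in front of the chest, carved face up. Not always present.
- pot_mid (a point): small terracotta pinch pot, 58 mm across, 40 mm high, 90 g, standing on the chest's floor in the half away from the robot: stays there, upright. Point half-way up on its axis; own z up.
- cup1_mid (a point): bisque cup standing upside down on the bench in front of the chest, 70 mm across at the bench, 56 mm at the top, 80 mm high, terracotta above and white below, not part of the job. Point half-way up; own z up.
Mind the look-alikes: they are no part of the job. What is shaped like the part that bears mould4_mid but orange is not meant.

How it is judged:
By the outcome, as a careful person would: the job done as asked, in the order asked, and still so for the second after the job is handed in, with the robot touching nothing.
Of mould1, mould2, mould3, mould5 only 2 to 3 are there at a start; the rules pass over those that are not, and their reading is None.
At some moment in a run one of mould4, mould5 may be knocked a few centimetres aside while the robot is not near it.
Once in a run the grip may slacken for a moment while it holds something.
It also fails if it takes over 210 s, if anything falls off the work surface, if the arm or the gripper's body presses on something with over 40 N, if the wrist force passes 120 N, or if a joint passes its speed limit or range.

## Working session

There is one attempt and no reset: what is moved stays moved. The work goes in short steps, Python scripts to look and compute and a tool call to move; the robot and the scene stay as the last step left them, time stands still between calls to the robot, and variables do not carry over. Pictures are saved under pics/ and viewed, at most 14 in all, crops included, and the job is handed in when it is done.

Besides the shell and the picture viewer there is one more tool, called after "Emit:" as name([rows], argument=value, ...), one row to a line, values as JSON. apply_moves: Moves the arm, as the interface text tells. Its arguments: {"type":"object","properties":{"series":{"type":"array"},"claw":{"type":"number"},"newtons":{"type":"number"}},"required":["series"]}

```bash
ls; mkdir -p pics
cat > h.py <<'E'
import numpy as np, cv2
from scipy.spatial.transform import Rotation as R
from plant import robot
def cap(n):
    c=robot.calibration(n); p,d=robot.read_camera(n); return p,d,c
def cloud(d,c):
    v,u=np.mgrid[:400,:640]
    P=np.stack([(u-c['cx'])/c['fx']*d,(v-c['cy'])/c['fy']*d,d],-1)
    T=np.linalg.inv(np.array(c['extrinsics'])); return P@T[:3,:3].T+T[:3,3]
def st():
    s=robot.read_state(); return s
E
python3 - <<'E'
from h import *
s=st(); print(s)
for n in ("scene","side"):
    p,d,c=cap(n); np.savez(n+'0.npz',p=p,d=d,W=cloud(d,c)); cv2.imwrite(f'pics/{n}0.png',p); print(n,np.linalg.inv(c['extrinsics'])[:3,3],c['fx'])
E
```

```text
pics
{'t': 0.0, 'q': array([-1.24941491e+00,  1.31133838e-01,  1.48925192e+00, -6.04136826e-05,
        1.52300233e+00, -8.54219555e-02]), 'dq': array([ 0.0019819 , -0.00074144,  0.00038896, -0.00024777, -0.00112134,
       -0.00167062]), 'joint_torque': array([ 2.24510381e-04, -5.59831023e+01, -4.91763604e+01,  7.67849805e-02,
        3.51759593e-02, -1.73142753e-04]), 'tool_pos': array([ 0.23733147, -0.55081989,  0.4037185 ]), 'orientation': array([-3.07508883e+00, -6.34253962e-01,  4.25847083e-04]), 'force': array([0.38969293, 0.41702515, 0.54878797]), 'wrist_torque': array([ 0.03116881, -0.02588448, -0.0127702 ]), 'gripper_force': 0.0, 'opening': 0.09289798527896985}
scene [0.79985939 0.39936943 0.89277041] 435.12319401194964
side [ 0.75268966 -0.49956929  0.89103258] 382.6408845172423
```

View pics/scene0.png

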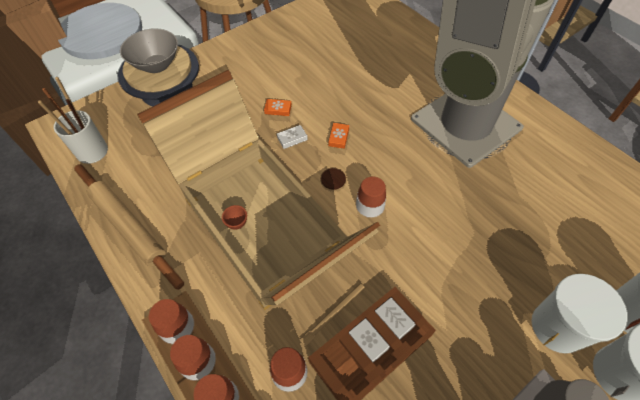

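View pics/side0.png

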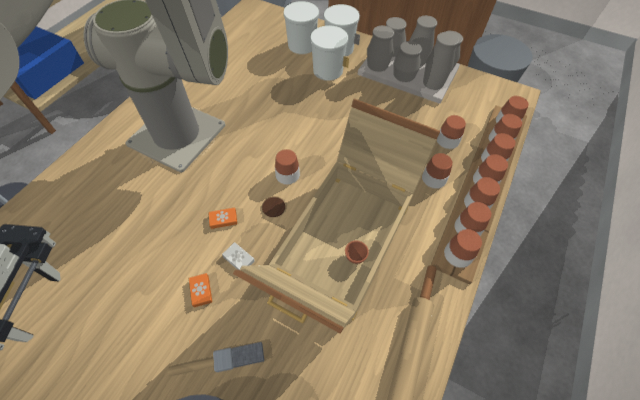

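The scene view shows the tray at about (372,345) with white moulds at (396,316) and (369,341), and the pocket at (343,372) empty. It also shows a loose white block at (292,135), the pot at (235,217) and the cup at (372,197). Look-alikes for mould4 are the orange blocks at (278,106) and (339,134). The only loose block that matches the description is the white one at (292,135), which is at (238,257) in the side view.

Run:
```python
from h import *
S=np.load('scene0.npz');D=np.load('side0.npz')
W=S['W'];p=S['p'].astype(int)
f=lambda W,u,v:np.round(np.nanmedian(W[v-1:v+2,u-1:u+2].reshape(-1,3),0),3)
for n,u,v in [('mould4',292,133),('mA',396,313),('mB',369,338),('empty',343,372),('trayc1',311,358),('trayc2',399,290),('trayc3',433,330),('trayc4',349,398),('pot',235,212),('cup',373,183),('stick',333,308),('stickend',304,332),('stick2',362,285),('dark',333,178),('chest floor',290,215),('wall fl',268,298),('wall near corner',262,140),('wall near r',335,240),('wallfar',188,190),('leafR top a',140,117),('leafR b',231,72),('leafL a',272,300),('leafL b',378,226),('ex cup',290,360),('orange1',278,105),('orange2',339,132)]: print(n,f(W,u,v))
V=D['W']
for n,u,v in [('m4',237,255),('leafL a',355,103),('leafL b',437,136),('leafR',240,265),('leafRb',340,325),('handle',288,308),('pot',356,247),('cup',287,158),('tool',240,357)]: print('S',n,f(V,u,v))
# white blocks
for nm,I,C in(('scene',S['p'],W),('side',D['p'],V)):
    hs=cv2.cvtColor(I,cv2.COLOR_BGR2HSV)
    m=((hs[...,1]<60)&(hs[...,2]>120)&(C[...,2]<.06)&(C[...,2]>.01)&(C[...,0]>.2)&(C[...,0]<1)&(abs(C[...,1])<.7)).astype(np.uint8)
    m=cv2.morphologyEx(m,cv2.MORPH_CLOSE,np.ones((5,5)))
    k,L,s,c=cv2.connectedComponentsWithStats(m)
    for i in range(1,k):
        if s[i,4]>80:
            q=C[L==i]; zt=np.percentile(q[:,2],80); q=q[q[:,2]>zt-.006]
            r=cv2.minAreaRect((q[:,:2]*1000).astype(np.float32)); print(nm,c[i],s[i,4],r,zt)
```

```text
mould4 [ 0.399 -0.251  0.019]
mA [0.523 0.273 0.043]
mB [0.597 0.276 0.043]
empty [0.672 0.29  0.018]
trayc1 [0.707 0.237 0.044]
trayc2 [0.47  0.235 0.001]
trayc3 [0.49  0.341 0.043]
trayc4 [0.695 0.333 0.044]
pot [ 0.648 -0.131  0.031]
cup [0.37  0.028 0.081]
stick [0.606 0.177 0.002]
stickend [ 0.683  0.18  -0.   ]
stick2 [0.528 0.179 0.011]
dark [ 0.401 -0.077  0.007]
chest floor [ 0.547 -0.056  0.01 ]
wall fl [0.72 0.14 0.18]
wall near corner [ 0.468 -0.293  0.001]
wall near r [0.524 0.083 0.07 ]
wallfar [ 0.705 -0.237  0.054]
leafR top a [ 0.715 -0.333  0.222]
leafR b [ 0.393 -0.574 -0.   ]
leafL a [0.72  0.158 0.209]
leafL b [0.502 0.168 0.232]
ex cup [0.742 0.223 0.08 ]
orange1 [ 0.37  -0.357  0.018]
orange2 [ 0.3   -0.178  0.018]
S m4 [ 0.4   -0.247  0.019]
S leafL a [0.508 0.162 0.229]
S leafL b [0.716 0.161 0.223]
S leafR [ 0.423 -0.266  0.02 ]
S leafRb [ 0.711 -0.326  0.211]
S handle [ 0.574 -0.295  0.001]
S pot [ 0.651 -0.093  0.03 ]
S cup [0.382 0.032 0.082]
S tool [ 0.541 -0.438  0.019]
scene [291.37336815 135.21409922] 383 ((402.8338317871094, -249.14344787597656), (45
[... 2214 characters left out ...]
6601562, 26.794775009155273), 81.1994400024414) 0.05476847406124776
side [237.2965368  255.80519481] 462 ((569.3668212890625, -350.66778564453125), (61.85397720336914, 468.2840270996094), 58.43967056274414) 0.020920722647629918
side [455.06884058 258.33695652] 276 ((829.7671508789062, -248.3507080078125), (521.7158203125, 63.39977264404297), 79.87194061279297) 0.05104375878550349
side [198.86538462 288.41346154] 104 ((370.59564208984375, -359.5136413574219), (28.002933502197266, 28.695234298706055), 69.8675308227539) 0.02085112603078425
side [221.57728707 359.69716088] 317 ((616.4962158203125, -488.5945129394531), (48.1329231262207, 268.9972839355469), 75.24810791015625) 0.022248933144907324
```

Run:
```python
from h import *
S=np.load('scene0.npz');D=np.load('side0.npz');W=S['W'];V=D['W']
def rect(C,box,z0,z1):
    m=(C[...,0]>box[0])&(C[...,0]<box[1])&(C[...,1]>box[2])&(C[...,1]<box[3])&(C[...,2]>z0)&(C[...,2]<z1)
    q=C[m];return m,q,cv2.minAreaRect((q[:,:2]*1000).astype(np.float32))
m,q,r=rect(W,(.44,.8,.2,.39),.038,.048);print('tray',r,len(q))
hs=cv2.cvtColor(S['p'],cv2.COLOR_BGR2HSV)
for x in(.53,.597):
    mm=m&(hs[...,1]<70)&(hs[...,2]>110)&(abs(W[...,0]-x)<.036)
    t=W[mm];r=cv2.minAreaRect((t[:,:2]*1000).astype(np.float32));print('mould',r,t.mean(0),len(t))
for C in(W,V):
    m,q,r=rect(C,(.45,.8,-.22,.2),.064,.076);print('chest rim',r,len(q),q.min(0),q.max(0))
    m=(C[...,2]>.062)&(C[...,2]<.078)&(C[...,1]>-.13)&(C[...,1]<.13)&(C[...,0]>.45)&(C[...,0]<.8)
    a=C[m]
    for lo,hi in((.47,.55),(.67,.76)):
        b=a[(a[:,0]>lo)&(a[:,0]<hi)]
        if len(b)>10: print('wall x',len(b),np.percentile(b[:,0],[3,50,97]),np.polyfit(b[:,1],b[:,0],1))
# leaf planes
for C,n,lo,hi in((W,'R',-.4,-.2),(V,'L',.1,.3)):
    m=(C[...,2]>.1)&(C[...,2]<.26)&(C[...,1]>lo)&(C[...,1]<hi)&(C[...,0]>.46)&(C[...,0]<.76)
    q=C[m];c=np.polyfit(q[:,2],q[:,1],1);print('leaf',n,len(q),c,q.min(0),q.max(0))
# pot: points inside chest above floor
for C in(W,V):
    m=(C[...,2]>.042)&(C[...,2]<.056)&(C[...,0]>.55)&(C[...,0]<.69)&(abs(C[...,1]+.05)<.12)
    q=C[m]; 
    if len(q)>5: print('pot',len(q),cv2.minEnclosingCircle((q[:,:2]*1000).astype(np.float32)))
for C in(W,V):
    m=(C[...,2]>.07)&(C[...,2]<.09)&(C[...,0]>.3)&(C[...,0]<.46)&(abs(C[...,1]-.03)<.08)
    q=C[m];print('cup',len(q),cv2.minEnclosingCircle((q[:,:2]*1000).astype(np.float32)))
a=S['p'][265:400,290:450];cv2.imwrite('pics/c1.png',np.hstack([cv2.resize(a,None,fx=2.9,fy=2.9,interpolation=2),cv2.resize(S['p'][90:225,255:345],(261,391))]))
```

```text
tray ((635.9635009765625, 282.2737731933594), (132.74749755859375, 308.10504150390625), 84.53325653076172) 5415
mould ((529.4827880859375, 276.42340087890625), (46.263465881347656, 69.09762573242188), 0.33645355701446533) [0.5308833  0.27728592 0.04314543] 792
mould ((598.7365112304688, 276.56689453125), (44.651344299316406, 69.05731964111328), 0.41783320903778076) [0.59922986 0.27730752 0.04329137] 850
chest rim ((619.8201293945312, -13.09722900390625), (418.8020324707031, 245.7339324951172), 88.5579605102539) 1726 [ 0.49730089 -0.21975282  0.06413163] [0.74791786 0.19314551 0.07597949]
wall x 574 [0.49940034 0.50660729 0.54110398] [0.06918022 0.50869742]
wall x 614 [0.67800924 0.71342656 0.71920517] [-0.06336825  0.71066636]
chest rim ((631.7039794921875, -9.826797485351562), (421.05133056640625, 267.9002990722656), 89.62822723388672) 1554 [ 0.49710041 -0.21952764  0.06401228] [0.76701112 0.19989777 0.07595315]
wall x 487 [0.4984374  0.50632244 0.54445039] [0.09152186 0.50962411]
wall x 479 [0.67522871 0.71159542 0.71797026] [-0.08078858  0.70795148]
leaf R 6493 [-0.55096904 -0.206
[... 165 characters left out ...]
 0.17472901 0.24031259]
pot 198 ((657.6351928710938, -112.89066314697266), 28.960783004760742)
pot 170 ((657.5709838867188, -110.75365447998047), 28.880258560180664)
cup 467 ((377.3656921386719, 34.82632064819336), 30.17161750793457)
cup 326 ((376.3168640136719, 33.373680114746094), 29.354473114013672)Traceback (most recent call last):
  File "<stdin>", line 30, in <module>
    return _nx.concatenate(arrs, 1, dtype=dtype, casting=casting)
           ~~~~~~~~~~~~~~~^^^^^^^^^^^^^^^^^^^^^^^^^^^^^^^^^^^^^^^
ValueError: all the input array dimensions except for the concatenation axis must match exactly, but along dimension 0, the array at index 0 has size 392 and the array at index 1 has size 391
```

The measurements agree with the given sizes. The chest is centred at (0.608, -0.077) with yaw near 0. The tray moulds are at (0.530, 0.277) and (0.599, 0.277), with +y on the world's left. Mould4 is at (0.403, -0.249). I'll go above mould4 and look from close by.

Emit:
apply_moves([
  [[34, -26.4, 0], [0, 0, 0]],
  [[34, -26.4, 0], [0, 0, 0]],
  [[34, -26.4, 0], [0, 0, 0]],
  [[34, -26.4, 0], [0, 0, 0]],
  [[34, -26.4, 0], [0, 0, 0]],
  [[34, -26.4, 0], [0, 0, 0]],
  [[34, -26.4, 0], [0, 0, 0]],
  [[34, -26.4, 0], [0, 0, 0]],
  [[0, 0, 0], [0, 0, 0.1]],
  [[0, 0, 0], [0, 0, 0.1]],
  [[0, 0, 0], [0, 0, 0.1]],
  [[0, 0, 0], [0, 0, 0.1]],
], claw=0.75)

```text
t: 1.1
tool_pos: [0.3985, -0.2585, 0.4043]
orientation: [-3.141, -0.005, 0.001]
force: [-0.5, 0.1, -1.0]
opening: 0.0698
gripper_force: 0.0
```

Emit:
apply_moves([
  [[0, 0, 0], [0, 0, 0.1]],
  [[0, 0, 0], [0, 0, 0.1]],
  [[0, 0, 20], [0, 0, 0]],
  [[0, 0, 0], [0, 0, 0]],
])

```text
t: 1.43
tool_pos: [0.3977, -0.2586, 0.3815]
orientation: [-3.124, 0.303, 0.006]
force: [-0.6, -0.1, -0.9]
opening: 0.0698
gripper_force: 0.0
```

```bash
cat >> h.py <<'E'
def plan(pos,ang=None,fing=True):
    """pos: world target of grasp point (fing) or TCP; ang: tool x heading deg, tool down. prints tool-frame shift mm (before turning), turn about tool z"""
    s=st(); Rm=R.from_rotvec(s['orientation']).as_matrix(); p=s['tool_pos']+(.167*Rm[:,2] if fing else 0)
    h=np.degrees(np.arctan2(Rm[1,0],Rm[0,0]))
    print('t',round(s['t'],2),'grasp',np.round(p,4),'head',round(h,2),'tilt',np.round(Rm[:,2],3),'open',round(s['opening'],4),'F',np.round(s['force'],1),'g',round(s['gripper_force'],1),'q',np.round(s['q'],2))
    if pos is not None: print('  shift mm',np.round(Rm.T@(np.array(pos)-p)*1000,1))
    if ang is not None: print('  turn z',round(np.radians((h-ang+180)%360-180),3))
def white(C,I,cx,cy,rad=.07,z=(.008,.03),sat=60,val=110):
    hs=cv2.cvtColor(I,cv2.COLOR_BGR2HSV)
    m=(hs[...,1]<sat)&(hs[...,2]>val)&(C[...,2]>z[0])&(C[...,2]<z[1])&(np.hypot(C[...,0]-cx,C[...,1]-cy)<rad)
    q=C[m]; print(len(q)); 
    if len(q)<20:return
    z=np.percentile(q[:,2],70); q=q[abs(q[:,2]-z)<.004]
    r=cv2.minAreaRect((q[:,:2]*1000).astype(np.float32)); b=cv2.boxPoints(r); e=[b[1]-b[0],b[2]-b[1]]; e=max(e,key=np.linalg.norm)
    print('centre',np.round(r[0],1),'size',np.round(r[1],1),'long axis deg',round(np.degrees(np.arctan2(e[1],e[0]))%180,1),'top',round(z,4))
E
python3 - <<'E'
from h import *
p,d,c=cap('wrist');cv2.imwrite('pics/w1.png',p);C=cloud(d,c)
print(np.linalg.inv(c['extrinsics'])[:3,3])
white(C,p,.403,-.249,.06)
plan([.403,-.249,.03],-11.2)
E
```

```text
[ 0.466588   -0.27173675  0.36114975]
2134
centre [ 405.6 -249.6] size [43.9 69. ] long axis deg 168.4 top 0.0183
t 1.48 grasp [ 0.3971 -0.2581  0.2156] head -11.03 tilt [-0.003  0.003 -1.   ] open 0.0697 F [0.5 0.1 0.3] g 0.0 q [-0.68 -0.2   1.85 -0.    1.5   1.08]
  shift mm [  4.7  -9.7 185.6]
  turn z 0.003
```

View pics/w1.png

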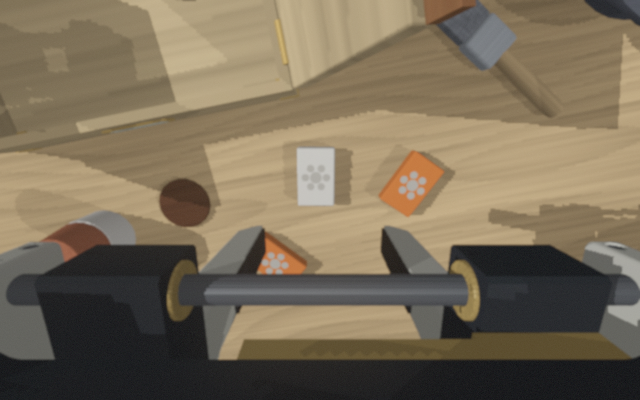

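The wrist view shows the white flower mould at (315,177) and orange look-alikes at (412,184) and (280,256). White is the one to take, so I descend and grip.

Emit:
apply_moves([
  [[0, -5, 32], [0, 0, 0]],
  [[0, -5, 32], [0, 0, 0]],
  [[0, 0, 32], [0, 0, 0]],
  [[0, 0, 32], [0, 0, 0]],
  [[0, 0, 30], [0, 0, 0]],
  [[0, 0, 20], [0, 0, 0]],
  [[0, 0, 14], [0, 0, 0]],
  [[0, 0, 0], [0, 0, 0]],
  [[0, 0, 0], [0, 0, 0]],
])

```text
t: 2.23
tool_pos: [0.4001, -0.2492, 0.1926]
orientation: [-3.126, 0.302, 0.002]
force: [0.7, -0.9, 0.5]
opening: 0.0699
gripper_force: 0.0
```

Emit:
apply_moves([
  [[0, 0, 0], [0, 0, 0]],
  [[0, 0, 0], [0, 0, 0]],
  [[0, 0, 0], [0, 0, 0]],
  [[0, 0, 0], [0, 0, 0]],
  [[0, 0, 0], [0, 0, 0]],
  [[0, 0, 0], [0, 0, 0]],
  [[0, 0, 0], [0, 0, 0]],
  [[0, 0, -10], [0, 0, 0]],
  [[0, 0, -30], [0, 0, 0]],
  [[0, 0, -30], [0, 0, 0]],
  [[0, 0, -30], [0, 0, 0]],
  [[0, 0, -30], [0, 0, 0]],
], claw=0.35, newtons=20)

```text
t: 3.23
tool_pos: [0.3999, -0.249, 0.3245]
orientation: [-3.127, 0.303, 0.001]
force: [-0.1, -0.9, -0.6]
opening: 0.0439
gripper_force: 20.0
```

Run:
```python
from h import *
plan([.575,-.185,.17],90)
```

```text
t 3.23 grasp [ 0.3998 -0.2489  0.1575] head -11.07 tilt [-0.  0. -1.] open 0.0439 F [-0.1 -0.9 -0.6] g 20.0 q [-0.67 -0.17  1.93  0.    1.38  1.1 ]
  shift mm [159.6 -96.4 -12.6]
  turn z -1.764
```

Emit:
apply_moves([
  [[0, 0, -28], [0, 0, 0]],
  [[0, 0, -28], [0, 0, 0]],
  [[0, 0, -28], [0, 0, 0]],
  [[29.6, -17.6, 0], [0, 0, 0]],
  [[29.6, -17.6, 0], [0, 0, 0]],
  [[29.6, -17.6, 0], [0, 0, 0]],
  [[29.6, -17.6, 0], [0, 0, 0]],
  [[29.6, -17.6, 0], [0, 0, 0]],
  [[0, 0, 0], [0, 0, -0.11]],
  [[0, 0, 0], [0, 0, -0.11]],
  [[0, 0, 0], [0, 0, -0.11]],
  [[0, 0, 0], [0, 0, -0.11]],
])

```text
t: 4.23
tool_pos: [0.5624, -0.191, 0.4067]
orientation: [-3.116, -0.396, 0.002]
force: [-0.9, -0.1, -0.5]
opening: 0.0435
gripper_force: 20.0
```

Emit:
apply_moves([
  [[0, 0, 0], [0, 0, -0.11]],
  [[0, 0, 0], [0, 0, -0.11]],
  [[0, 0, 0], [0, 0, -0.11]],
  [[0, 0, 0], [0, 0, -0.11]],
  [[0, 0, 0], [0, 0, -0.11]],
  [[0, 0, 0], [0, 0, -0.11]],
  [[0, 0, 0], [0, 0, -0.11]],
  [[0, 0, 0], [0, 0, -0.11]],
  [[0, 0, 0], [0, 0, -0.11]],
  [[0, 0, 0], [0, 0, -0.11]],
  [[0, 0, 0], [0, 0, -0.11]],
  [[0, 0, 0], [0, 0, -0.11]],
])

```text
t: 5.23
tool_pos: [0.5621, -0.1912, 0.4071]
orientation: [-2.219, -2.223, 0.0]
force: [0.3, -0.3, -1.6]
opening: 0.044
gripper_force: 2.3
```

Run:
```python
from h import *
plan([.562,-.191,.036],90)
```

```text
t 5.23 grasp [ 0.5621 -0.1912  0.2401] head 90.09 tilt [-0.  0. -1.] open 0.044 F [ 0.3 -0.3 -1.6] g 2.3 q [-0.41  0.11  1.5   0.    1.53 -0.42]
  shift mm [1.000e-01 0.000e+00 2.041e+02]
  turn z 0.002
```

The grip has slackened to 2.3 N. I'll hold still and tighten before moving on.

Emit:
apply_moves([
  [[0, 0, 0], [0, 0, 0]],
  [[0, 0, 0], [0, 0, 0]],
  [[0, 0, 0], [0, 0, 0]],
  [[0, 0, 0], [0, 0, 0]],
  [[0, 0, 0], [0, 0, 0]],
  [[0, 0, 0], [0, 0, 0]],
], claw=0.3, newtons=25)

```text
t: 5.73
tool_pos: [0.5624, -0.1914, 0.4067]
orientation: [-2.227, -2.216, 0.0]
force: [-0.2, -0.0, 0.3]
opening: 0.0438
gripper_force: 25.0
```

Run:
```python
from h import *
plan([.562,-.191,.036],90)
for n in('scene','wrist'):
    p,d,c=cap(n);C=cloud(d,c)
    white(C,p,.562,-.19,.07,(.17,.28))
    if n=='scene': cv2.imwrite('pics/s2.png',cv2.resize(p[60:330,130:450],(800,600)[:2] if 0 else (640,540)))
```

```text
t 5.73 grasp [ 0.5624 -0.1914  0.2397] head 89.71 tilt [-0.  0. -1.] open 0.0438 F [-0.2 -0.   0.3] g 25.0 q [-0.41  0.11  1.5  -0.    1.53 -0.41]
  shift mm [  0.4  -0.3 203.7]
  turn z -0.005
914
centre [ 562.2 -185.3] size [68. 72.] long axis deg 111.2 top 0.2332
9891
centre [ 563.4 -180.7] size [55.1 71.8] long axis deg 179.8 top 0.2316
```

View pics/s2.png

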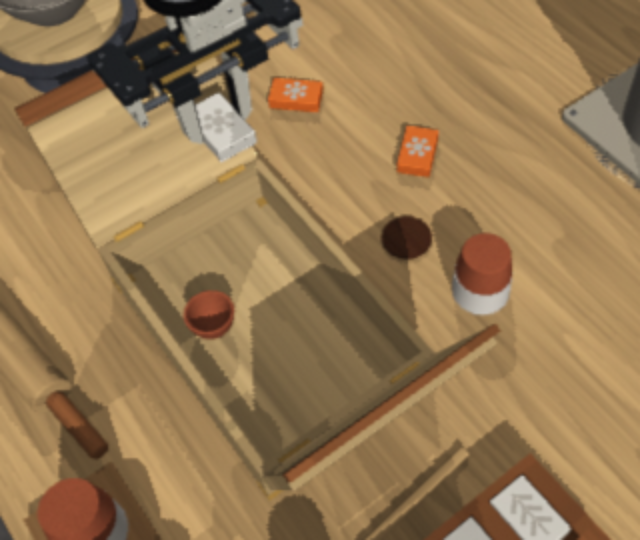

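The mould (cropped view (222,125)) is still held level. I lower it into the chest now.

Emit:
apply_moves([
  [[0, 0, 30], [0, 0, 0]],
  [[0, 0, 30], [0, 0, 0]],
  [[0, 0, 30], [0, 0, 0]],
  [[0, 0, 30], [0, 0, 0]],
  [[0, 0, 30], [0, 0, 0]],
  [[0, 0, 20], [0, 0, 0]],
  [[0, 0, 15], [0, 0, 0]],
  [[0, 0, 10], [0, 0, 0]],
  [[0, 0, 5], [0, 0, 0]],
  [[0, 0, 3], [0, 0, 0]],
  [[0, 0, 0], [0, 0, 0]],
  [[0, 0, 0], [0, 0, 0]],
])

```text
t: 6.83
tool_pos: [0.563, -0.1916, 0.205]
orientation: [2.225, 2.216, 0.001]
force: [0.8, -0.5, 0.2]
opening: 0.044
gripper_force: 25.0
```

Emit:
apply_moves([
  [[0, 0, 0], [0, 0, 0]],
  [[0, 0, 0], [0, 0, 0]],
  [[0, 0, 0], [0, 0, 0]],
  [[0, 0, 0], [0, 0, 0]],
  [[0, 0, -20], [0, 0, 0]],
  [[0, 0, -30], [0, 0, 0]],
  [[0, 0, -30], [0, 0, 0]],
  [[0, 0, -30], [0, 0, 0]],
  [[0, 0, -30], [0, 0, 0]],
  [[0, 0, -30], [0, 0, 0]],
  [[0, 0, -30], [0, 0, 0]],
  [[0, 0, 0], [0, 0, 0]],
], claw=0.58)

```text
t: 7.83
tool_pos: [0.5636, -0.1919, 0.412]
orientation: [2.218, 2.21, 0.006]
force: [0.2, -0.5, 0.1]
opening: 0.0541
gripper_force: 0.0
```

Run:
```python
from h import *
p,d,c=cap('side');C=cloud(d,c)
white(C,p,.562,-.185,.06,(.012,.06))
p,d,c=cap('scene');C=cloud(d,c)
white(C,p,.562,-.185,.06,(.012,.06))
plan([.54,.28,.28],90)
```

```text
532
centre [ 562.1 -187.6] size [45.2 70.3] long axis deg 90.0 top 0.0303
504
centre [ 563.  -189.2] size [71.1 43.7] long axis deg 88.9 top 0.029
t 7.93 grasp [ 0.5634 -0.1918  0.2389] head 89.77 tilt [ 0.004 -0.002 -1.   ] open 0.0539 F [ 0.6 -0.6 -0.4] g 0.0 q [-0.41  0.11  1.5   0.    1.52 -0.41]
  shift mm [471.6 -25.2 -41.9]
  turn z -0.004
```

Mould4 lies flat at (0.562, -0.188). Next I go over the leaf to the tray with the claw shut for pressing.

Emit:
apply_moves([
  [[0, 0, -30], [0, 0, 0]],
  [[0, 0, -30], [0, 0, 0]],
  [[37, 0, 0], [0, 0, 0]],
  [[37, 0, 0], [0, 0, 0]],
  [[37, 0, 0], [0, 0, 0]],
  [[37, 0, 0], [0, 0, 0]],
  [[37, 0, 0], [0, 0, 0]],
  [[37, 0, 0], [0, 0, 0]],
  [[37, -7, 0], [0, 0, 0]],
  [[37, -7, 0], [0, 0, 0]],
  [[37, -7, 0], [0, 0, 0]],
  [[37, -7, 0], [0, 0, 0]],
], claw=0, newtons=10)

```text
t: 8.93
tool_pos: [0.535, 0.1804, 0.4616]
orientation: [-2.225, -2.216, 0.004]
force: [0.0, -0.6, -0.1]
opening: 0.0007
gripper_force: 0.0
```

Emit:
apply_moves([
  [[37, -5, 0], [0, 0, 0]],
  [[33, 0, 15], [0, 0, 0]],
  [[0, 0, 35], [0, 0, 0]],
  [[0, 0, 0], [0, 0, 0]],
  [[0, 0, 0], [0, 0, 0]],
])

```text
t: 9.35
tool_pos: [0.5301, 0.2485, 0.4098]
orientation: [-2.223, -2.216, 0.012]
force: [0.4, -0.4, 0.9]
opening: 0.0003
gripper_force: 0.0
```

Run:
```python
from h import *
p,d,c=cap('wrist');C=cloud(d,c);cv2.imwrite('pics/w3.png',p)
white(C,p,.53,.277,.042,(.03,.055),50); white(C,p,.599,.277,.042,(.03,.055),50)
np.savez('w3.npz',C=C,p=p)
plan([.530,.305,.070],90)
```

```text
2244
centre [530.8 276.4] size [43.3 71.1] long axis deg 90.6 top 0.0432
2337
centre [600.3 277.1] size [45.8 69.7] long axis deg 90.4 top 0.0431
t 9.4 grasp [0.5303 0.2479 0.2454] head 89.76 tilt [-0.004 -0.002 -1.   ] open 0.0006 F [0.7 0.1 0.8] g 0.0 q [ 0.35  0.09  1.52 -0.    1.54  0.35]
  shift mm [5.740e+01 1.000e-01 1.753e+02]
  turn z -0.004
```

View pics/w3.png

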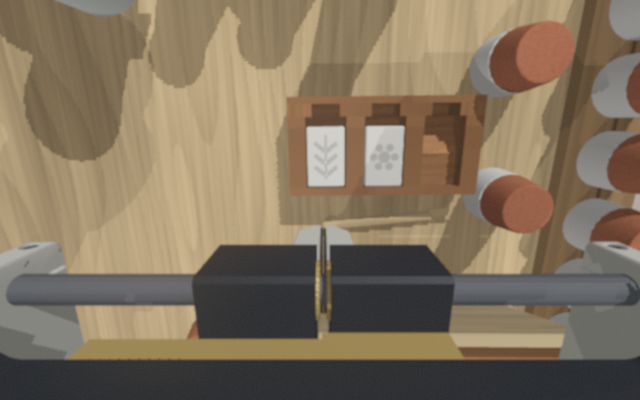

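The wrist view shows the scoops on the far (+y) side, with the moulds at (325,157) and (384,157) and the third pocket at (440,150) empty. I press mould1.

Emit:
apply_moves([
  [[28, 0.5, 30], [0, 0, 0]],
  [[29, 0, 30], [0, 0, 0]],
  [[0, 0, 30], [0, 0, 0]],
  [[0, 0, 30], [0, 0, 0]],
  [[0, 0, 30], [0, 0, 0]],
  [[0, 0, 20], [0, 0, 0]],
  [[0, 0, 8], [0, 0, 0]],
  [[0, 0, 2], [0, 0, 0]],
  [[0, 0, 0], [0, 0, 0]],
])

```text
t: 10.15
tool_pos: [0.5329, 0.3053, 0.2353]
orientation: [2.227, 2.215, 0.002]
force: [0.3, -0.2, -0.4]
opening: 0.0008
gripper_force: 0.0
```

Run:
```python
from h import *
plan([.531,.305,.062],90)
```

```text
t 10.15 grasp [0.5331 0.3054 0.0683] head 89.7 tilt [ 0.001  0.001 -1.   ] open 0.0008 F [ 0.3 -0.2 -0.4] g 0.0 q [ 0.44  0.31  1.61 -0.    1.23  0.44]
  shift mm [-0.4 -2.1  6.3]
  turn z -0.005
```

Emit:
apply_moves([
  [[0, -2, 3], [0, 0, 0]],
  [[0, 0, 3], [0, 0, 0]],
  [[0.5, 0, 1.5], [0, 0, 0]],
  [[0.8, 0, 1.5], [0, 0, 0]],
  [[0.8, 0, 1.5], [0, 0, 0]],
  [[0.8, 0, 1.5], [0, 0, 0]],
  [[0.8, 0, 1.5], [0, 0, 0]],
  [[0.8, 0, 1.5], [0, 0, 0]],
  [[0.5, 0, 0.5], [0, 0, 0]],
  [[0, 0, 0], [0, 0, 0]],
  [[0, 0, 0], [0, 0, 0]],
])

```text
t: 11.07
tool_pos: [0.5301, 0.311, 0.2187]
orientation: [2.226, 2.217, 0.001]
force: [-1.4, 0.8, 3.9]
opening: 0.0006
gripper_force: 1.8
```

Emit:
apply_moves([
  [[0, 0, -4], [0, 0, 0]],
  [[0, 0, -10], [0, 0, 0]],
  [[0, 0, -20], [0, 0, 0]],
  [[-15, 0, -30], [0, 0, 0]],
  [[-20, 0, -30], [0, 0, 0]],
  [[-20, 0, -30], [0, 0, 0]],
  [[-20, 0, -30], [0, 0, 0]],
  [[0, 0, 0], [0, 0, 0]],
], claw=0.62)

```text
t: 11.73
tool_pos: [0.5313, 0.2336, 0.3808]
orientation: [2.224, 2.211, 0.014]
force: [0.6, 0.4, 0.1]
opening: 0.0492
gripper_force: 0.0
```

```bash
cat >> h.py <<'E'
def rocked(C,p,cx,cy):
    hs=cv2.cvtColor(p,cv2.COLOR_BGR2HSV)
    m=(hs[...,1]<60)&(hs[...,2]>90)&(C[...,2]>.03)&(C[...,2]<.075)&(abs(C[...,0]-cx)<.027)&(abs(C[...,1]-cy)<.045)
    q=C[m]
    x=(q[:,0].min()+q[:,0].max())/2
    f=np.polyfit(q[:,1],q[:,2],1); r=q[abs(np.polyval(f,q[:,1])-q[:,2])<.004]; f=np.polyfit(r[:,1],r[:,2],1)
    print('n',len(r),'x',round(x,4),np.round(np.percentile(r[:,0],[1,50,99]),4),'y',np.round(np.percentile(r[:,1],[1,99]),4),'z',np.round(np.percentile(r[:,2],[1,99]),4),'slope',np.arctan(f[0]))
E
python3 - <<'E'
from h import *
p,d,c=cap('wrist');C=cloud(d,c)
rocked(C,p,.531,.277);rocked(C,p,.600,.277)
plan([.531,.25,.2],90)
cv2.imwrite('pics/w4.png',p[60:240,220:500])
E
```

```text
n 2140 x 0.5316 [0.5099 0.5312 0.5527] y [0.2542 0.3086] z [0.0302 0.0557] slope -0.45272648635737933
n 2756 x 0.6004 [0.5778 0.5998 0.623 ] y [0.2434 0.3112] z [0.0393 0.0445] slope 0.0005302150029725867
t 11.78 grasp [0.5322 0.235  0.2109] head 89.65 tilt [ 0.008  0.002 -1.   ] open 0.0531 F [ 0.1 -0.1  0.6] g 0.0 q [ 0.33  0.09  1.58 -0.    1.46  0.33]
  shift mm [15.  -1.4 10.9]
  turn z -0.006
```

Emit:
apply_moves([
  [[31, 0, 0], [0, 0, 0]],
  [[31, 0, 0], [0, 0, 0]],
  [[31, 0, 15], [0, 0, 0]],
  [[31, 0, 15], [0, 0, 0]],
  [[0, 0, 15], [0, -0.09, 0]],
  [[0, 0, 15], [0, -0.09, 0]],
  [[0, 0, 0], [0, -0.09, 0]],
  [[0, 0, 0], [0, -0.09, 0]],
  [[0, 0, 0], [0, -0.09, 0]],
  [[0, 0, 0], [0, 0, 0]],
  [[0, 0, 0], [0, 0, 0]],
])

```text
t: 12.7
tool_pos: [0.5295, 0.3593, 0.3107]
orientation: [1.976, 1.972, -0.453]
force: [0.6, 0.7, 0.4]
opening: 0.0577
gripper_force: 0.0
```

Run:
```python
from h import *
p,d,c=cap('wrist');C=cloud(d,c)
rocked(C,p,.531,.277)
plan([.5314,.263,.0652])
cv2.imwrite('pics/w5.png',p)
```

```text
n 3091 x 0.5318 [0.5099 0.5311 0.5527] y [0.2577 0.3079] z [0.0303 0.0543] slope -0.46133732654724535
t 12.75 grasp [0.5293 0.2866 0.1608] head 89.85 tilt [-0.003 -0.433 -0.901] open 0.0578 F [-0.2  0.6 -0.3] g 0.0 q [ 0.62  0.44  1.33 -0.36  1.64  0.65]
  shift mm [20.1  2.3 96.4]
```

View pics/w5.png

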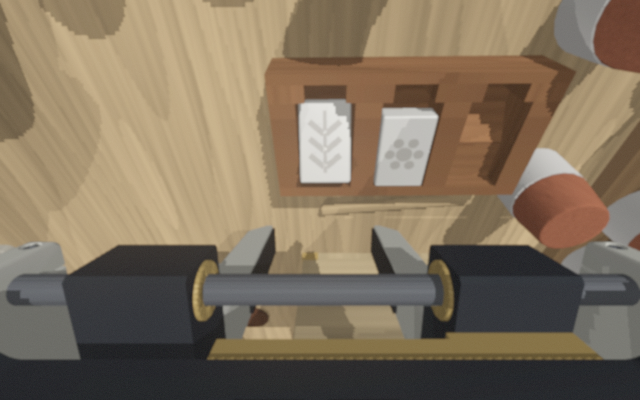

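The view shows mould1 rocked at (325,143) and mould2 flush at (405,148). I approach along the tilted tool axis.

Emit:
apply_moves([
  [[7, 1, 0], [0, 0, 0]],
  [[7, 1, 5], [0, 0, 0]],
  [[7, 0.3, 20], [0, 0, 0]],
  [[0.5, 0, 25], [0, 0, 0]],
  [[0, 0, 22], [0, 0, 0]],
  [[0, 0, 8], [0, 0, 0]],
  [[0, 0, 0], [0, 0, 0]],
  [[0, 0, 0], [0, 0, 0]],
])

```text
t: 13.42
tool_pos: [0.5325, 0.343, 0.2312]
orientation: [1.977, 1.968, -0.452]
force: [0.1, 0.1, 1.4]
opening: 0.0575
gripper_force: 0.0
```

Run:
```python
from h import *
plan([.5314,.2645,.065])
```

```text
t 13.42 grasp [0.5321 0.2704 0.0808] head 89.74 tilt [-0.002 -0.435 -0.901] open 0.0575 F [0.1 0.1 1.4] g 0.0 q [ 0.6   0.5   1.4  -0.37  1.51  0.68]
  shift mm [ 1.5 -0.7 16.8]
```

Emit:
apply_moves([
  [[1.5, -0.7, 6], [0, 0, 0]],
  [[0, 0, 6], [0, 0, 0]],
  [[0, 0, 4.5], [0, 0, 0]],
  [[0, 0, 0], [0, 0, 0]],
  [[0, 0, 0], [0, 0, 0]],
])

```text
t: 13.83
tool_pos: [0.5315, 0.3371, 0.2153]
orientation: [1.976, 1.968, -0.453]
force: [0.9, 0.1, -0.4]
opening: 0.0576
gripper_force: 0.0
```

Emit:
apply_moves([
  [[0, 0, 0], [0, 0, 0]],
  [[0, 0, 0], [0, 0, 0]],
  [[0, 0, 0], [0, 0, 0]],
  [[0, 0, 0], [0, 0, 0]],
  [[0, 0, 0], [0, 0, 0]],
  [[0, 0, 0], [0, 0, 0]],
], claw=0.35, newtons=30)

```text
t: 14.33
tool_pos: [0.5317, 0.3372, 0.2156]
orientation: [1.976, 1.968, -0.452]
force: [0.2, -0.1, 0.0]
opening: 0.0434
gripper_force: 30.0
```

Run:
```python
from h import *
plan([.5314,.2645,.065])
```

```text
t 14.33 grasp [0.5315 0.2646 0.0653] head 89.76 tilt [-0.001 -0.435 -0.901] open 0.0434 F [ 0.2 -0.1  0. ] g 30.0 q [ 0.59  0.51  1.42 -0.37  1.48  0.68]
  shift mm [ 0.  -0.1  0.3]
```

Emit:
apply_moves([
  [[-4, 0, -9], [0, 0, 0]],
  [[-7, 0, -14], [0, 0, 0]],
  [[-9, 0, -18], [0, 0, 0]],
  [[-13, 0, -27], [0, 0, 0]],
  [[-13, 0, -27], [0, 0, 0]],
  [[-13, 0, -27], [0, 0, 0]],
  [[-13, 0, -27], [0, 0, 0]],
  [[-13, 0, -27], [0, 0, 0]],
  [[-13, 0, -27], [0, 0, 0]],
  [[-13, 0, -27], [0, 0, 0]],
])

```text
t: 15.17
tool_pos: [0.531, 0.3369, 0.4744]
orientation: [1.977, 1.968, -0.45]
force: [0.7, 1.0, -0.1]
opening: 0.0437
gripper_force: 30.0
```

Emit:
apply_moves([
  [[0, 0, 0], [0, 0.09, 0]],
  [[0, 0, 0], [0, 0.09, 0]],
  [[0, 0, 0], [0, 0.09, 0]],
  [[0, 0, 0], [0, 0.09, 0]],
  [[0, 0, 0], [0, 0.09, 0]],
  [[0, 0, 0], [0, 0, 0]],
])

```text
t: 15.67
tool_pos: [0.5315, 0.3363, 0.4735]
orientation: [-2.225, -2.214, -0.009]
force: [-0.1, -0.8, -0.4]
opening: 0.0431
gripper_force: 30.0
```

Run:
```python
from h import *
plan([.562,-.13,.31],90)
s=st(); x,y,z=s['tool_pos']
for n in('wrist','side','scene'):
  p,d,c=cap(n);C=cloud(d,c); white(C,p,x,y+.03,.06,(z-.23,z-.15))
```

```text
t 15.67 grasp [0.5319 0.3373 0.3065] head 89.73 tilt [ 0.002  0.006 -1.   ] open 0.0431 F [-0.1 -0.8 -0.4] g 30.0 q [0.48 0.19 1.3  0.   1.65 0.49]
  shift mm [-467.1   32.4   -6.2]
  turn z -0.005
10742
centre [532.6 369.2] size [71.2 69.8] long axis deg 1.2 top 0.2942
445
centre [534.1 362.2] size [80.6 67.3] long axis deg 84.1 top 0.2973
925
centre [530.7 381.4] size [45.2 40.7] long axis deg 0.8 top 0.2928
```

Emit:
apply_moves([
  [[-36, 2.7, -2], [0, 0, 0]],
  [[-36, 2.7, -2], [0, 0, 0]],
  [[-36, 2.7, -2], [0, 0, 0]],
  [[-36, 2.7, 0], [0, 0, 0]],
  [[-36, 2.7, 0], [0, 0, 0]],
  [[-36, 2.7, 0], [0, 0, 0]],
  [[-36, 2.7, 0], [0, 0, 0]],
  [[-36, 2.7, 0], [0, 0, 0]],
  [[-36, 2.7, 0], [0, 0, 0]],
  [[-36, 2.7, 0], [0, 0, 0]],
  [[-36, 2.7, 0], [0, 0, 0]],
  [[-36, 2.7, 0], [0, 0, 0]],
])

```text
t: 16.82
tool_pos: [0.5621, -0.0963, 0.4771]
orientation: [-2.225, -2.218, 0.005]
force: [0.3, -0.0, -0.3]
opening: 0.0433
gripper_force: 30.0
```

Emit:
apply_moves([
  [[-35, 0, 0], [0, 0, 0]],
  [[0, 0, 30], [0, 0, 0]],
  [[0, 0, 30], [0, 0, 0]],
  [[0, 0, 30], [0, 0, 0]],
  [[0, 0, 30], [0, 0, 0]],
  [[0, 0, 30], [0, 0, 0]],
  [[0, 0, 0], [0, 0, 0]],
  [[0, 0, 0], [0, 0, 0]],
])

```text
t: 17.48
tool_pos: [0.5615, -0.1293, 0.3253]
orientation: [-2.221, -2.215, 0.006]
force: [0.3, 0.8, 0.3]
opening: 0.043
gripper_force: 30.0
```

Run:
```python
from h import *
plan([.562,-.13,.041],90)
p,d,c=cap('side');C=cloud(d,c); s=st(); x,y,z=s['tool_pos'];white(C,p,x,y+.03,.06,(z-.23,z-.15))
cv2.imwrite('pics/s5.png',cv2.resize(p[60:360,180:500],(640,600)))
```

```text
t 17.48 grasp [ 0.5606 -0.1293  0.1583] head 89.84 tilt [-0.006  0.    -1.   ] open 0.043 F [0.3 0.8 0.3] g 30.0 q [-0.31  0.12  1.65 -0.    1.38 -0.31]
  shift mm [ -0.8   2.1 117.3]
  turn z -0.003
275
centre [ 568.  -109.8] size [79.9 66.7] long axis deg 70.5 top 0.1497
```

View pics/s5.png

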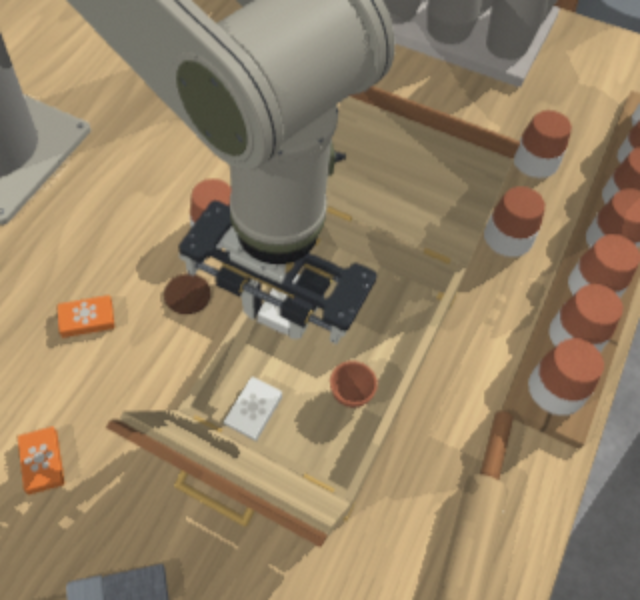

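Mould1 is held at (275,315) above the chest, beside mould4 at (253,407), with the pot at (353,384) clear. I lower it and release.

Emit:
apply_moves([
  [[0, 1.5, 30], [0, 0, 0]],
  [[0, 0, 30], [0, 0, 0]],
  [[0, 0, 25], [0, 0, 0]],
  [[0, 0, 15], [0, 0, 0]],
  [[0, 0, 9], [0, 0, 0]],
  [[0, 0, 4], [0, 0, 0]],
  [[0, 0, 2], [0, 0, 0]],
  [[0, 0, 2], [0, 0, 0]],
  [[0, 0, 0], [0, 0, 0]],
  [[0, 0, 0], [0, 0, 0]],
])

```text
t: 18.37
tool_pos: [0.5642, -0.1301, 0.2112]
orientation: [2.225, 2.216, 0.001]
force: [0.3, -0.5, -0.4]
opening: 0.0437
gripper_force: 30.0
```

Run:
```python
from h import *
plan([.562,-.13,.0395],90)
```

```text
t 18.37 grasp [ 0.5646 -0.1302  0.0442] head 89.77 tilt [ 0.002 -0.001 -1.   ] open 0.0437 F [ 0.3 -0.5 -0.4] g 30.0 q [-0.32  0.25  1.72 -0.    1.17 -0.31]
  shift mm [ 0.2 -2.6  4.7]
  turn z -0.004
```

Emit:
apply_moves([
  [[0, -2, 2], [0, 0, 0]],
  [[0, 0, 1.5], [0, 0, 0]],
  [[0, 0, 1], [0, 0, 0]],
  [[0, 0, 0], [0, 0, 0]],
  [[0, 0, 0], [0, 0, 0]],
])

```text
t: 18.78
tool_pos: [0.5619, -0.1301, 0.2071]
orientation: [2.225, 2.217, 0.0]
force: [-4.6, 0.5, 12.7]
opening: 0.0434
gripper_force: 30.0
```

Emit:
apply_moves([
  [[0, 0, 0], [0, 0, 0]],
  [[0, 0, 0], [0, 0, 0]],
  [[0, 0, 0], [0, 0, 0]],
  [[0, 0, 0], [0, 0, 0]],
  [[0, 0, -15], [0, 0, 0]],
  [[0, 0, -30], [0, 0, 0]],
  [[0, 0, -30], [0, 0, 0]],
  [[0, 0, -35], [0, 0, 0]],
  [[0, 0, -35], [0, 0, 0]],
  [[0, 0, -35], [0, 0, 0]],
  [[0, 0, -35], [0, 0, 0]],
  [[0, 0, -35], [0, 0, 0]],
], claw=0.58)

```text
t: 19.78
tool_pos: [0.5613, -0.1298, 0.4569]
orientation: [-2.226, -2.217, 0.0]
force: [0.1, -1.0, -0.6]
opening: 0.054
gripper_force: 0.0
```

Emit:
apply_moves([
  [[36, 3.2, 0], [0, 0, 0]],
  [[36, 3.2, 0], [0, 0, 0]],
  [[36, 3.2, 0], [0, 0, 0]],
  [[36, 3.2, 0], [0, 0, 0]],
  [[36, 3.2, 0], [0, 0, 0]],
  [[36, 3.2, 0], [0, 0, 0]],
  [[36, 3.2, 0], [0, 0, 0]],
  [[36, 3.2, 0], [0, 0, 0]],
  [[36, 3.2, 0], [0, 0, 0]],
  [[36, 3.2, 0], [0, 0, 0]],
  [[36, 3.2, 0], [0, 0, 0]],
  [[36, 3.2, 0], [0, 0, 0]],
], claw=0, newtons=10)

```text
t: 20.78
tool_pos: [0.6016, 0.3038, 0.4549]
orientation: [-2.226, -2.217, 0.001]
force: [0.1, -0.6, -0.5]
opening: 0.0005
gripper_force: 0.0
```

Run:
```python
from h import *
for n in('side','scene'):
  p,d,c=cap(n);C=cloud(d,c); white(C,p,.562,-.188,.05,(.012,.06));white(C,p,.562,-.1,.05,(.012,.06));white(C,p,.600,.277,.042,(.03,.055),50)
plan([.600,.305,.068],90)
```

```text
536
centre [ 562.1 -187.8] size [70.7 44.1] long axis deg 89.1 top 0.0303
512
centre [560.1 -96.9] size [43.8 70.9] long axis deg 91.4 top 0.0304
0
503
centre [ 563.  -188.8] size [71.6 45.1] long axis deg 88.7 top 0.0289
491
centre [560.9 -98.7] size [44.9 71.3] long axis deg 90.9 top 0.029
33
centre [589.2 309.7] size [24.4  4.9] long axis deg 7.5 top 0.0426
t 20.88 grasp [0.6006 0.3072 0.2867] head 90.06 tilt [-0.002  0.001 -1.   ] open -0.0 F [ 0.2  0.  -0.7] g 0.0 q [0.4  0.32 1.18 0.   1.64 0.39]
  shift mm [-2.400e+00 -1.000e-01  2.187e+02]
  turn z 0.001
```

Emit:
apply_moves([
  [[-2, 0, 35], [0, 0, 0]],
  [[0, 0, 35], [0, 0, 0]],
  [[0, 0, 35], [0, 0, 0]],
  [[0, 0, 35], [0, 0, 0]],
  [[0, 0, 35], [0, 0, 0]],
  [[0, 0, 25], [0, 0, 0]],
  [[0, 0, 14], [0, 0, 0]],
  [[0, 0, 4], [0, 0, 0]],
  [[0, 0, 0], [0, 0, 0]],
  [[0, 0, 0], [0, 0, 0]],
])

```text
t: 21.72
tool_pos: [0.6026, 0.3001, 0.2394]
orientation: [2.225, 2.216, 0.004]
force: [0.9, -0.2, 0.5]
opening: 0.0002
gripper_force: 0.0
```

Run:
```python
from h import *
plan([.600,.305,.062],90)
```

```text
t 21.72 grasp [0.603  0.3002 0.0724] head 89.76 tilt [ 0.002  0.001 -1.   ] open 0.0002 F [ 0.9 -0.2  0.5] g 0.0 q [ 0.39  0.45  1.42 -0.    1.27  0.39]
  shift mm [ 4.7 -3.1 10.4]
  turn z -0.004
```

Emit:
apply_moves([
  [[4.5, -2.5, 5], [0, 0, 0]],
  [[0, 0, 5], [0, 0, 0]],
  [[0.5, 0, 1.5], [0, 0, 0]],
  [[0.8, 0, 1.5], [0, 0, 0]],
  [[0.8, 0, 1.5], [0, 0, 0]],
  [[0.8, 0, 1.5], [0, 0, 0]],
  [[0.8, 0, 1.5], [0, 0, 0]],
  [[0.8, 0, 1.5], [0, 0, 0]],
  [[0.5, 0, 0.5], [0, 0, 0]],
  [[0, 0, 0], [0, 0, 0]],
  [[0, 0, 0], [0, 0, 0]],
])

```text
t: 22.63
tool_pos: [0.5999, 0.3097, 0.2194]
orientation: [2.225, 2.216, 0.003]
force: [-0.9, -0.2, 6.5]
opening: 0.0006
gripper_force: 3.0
```

Emit:
apply_moves([
  [[0, 0, -4], [0, 0, 0]],
  [[0, 0, -10], [0, 0, 0]],
  [[0, 0, -20], [0, 0, 0]],
  [[12, 0, -30], [0, 0, 0]],
  [[12, 0, -20], [0, 0, 0]],
  [[12, 0, 0], [0, -0.09, 0]],
  [[12, 0, 0], [0, -0.09, 0]],
  [[0, 0, 0], [0, -0.09, 0]],
  [[0, 0, 0], [0, -0.09, 0]],
  [[0, 0, 0], [0, -0.09, 0]],
  [[0, 0, 0], [0, 0, 0]],
  [[0, 0, 0], [0, 0, 0]],
], claw=0.62)

```text
t: 23.63
tool_pos: [0.5992, 0.3582, 0.3003]
orientation: [1.976, 1.971, -0.451]
force: [0.5, 0.2, 0.3]
opening: 0.0575
gripper_force: 0.0
```

Run:
```python
from h import *
p,d,c=cap('wrist');C=cloud(d,c)
rocked(C,p,.600,.277)
plan([.6004,.2645,.065])
```

```text
n 3482 x 0.6001 [0.5784 0.5995 0.6212] y [0.2578 0.3082] z [0.0302 0.0548] slope -0.46165731205430677
t 23.68 grasp [0.5992 0.2856 0.1501] head 89.8 tilt [-0.002 -0.432 -0.902] open 0.0579 F [0.1 0.2 0.1] g 0.0 q [ 0.56  0.59  1.14 -0.37  1.65  0.58]
  shift mm [17.8  1.3 85.8]
```

Emit:
apply_moves([
  [[6, 0.5, 0], [0, 0, 0]],
  [[6, 0.5, 5], [0, 0, 0]],
  [[6, 0, 20], [0, 0, 0]],
  [[0, 0, 25], [0, 0, 0]],
  [[0, 0, 14], [0, 0, 0]],
  [[0, 0, 5], [0, 0, 0]],
  [[0, 0, 0], [0, 0, 0]],
  [[0, 0, 0], [0, 0, 0]],
])

```text
t: 24.35
tool_pos: [0.6007, 0.3436, 0.2314]
orientation: [1.977, 1.968, -0.451]
force: [0.9, 0.4, 1.0]
opening: 0.0578
gripper_force: 0.0
```

Run:
```python
from h import *
plan([.6000,.2645,.065])
```

```text
t 24.35 grasp [0.6005 0.271  0.081 ] head 89.73 tilt [-0.002 -0.434 -0.901] open 0.0578 F [0.9 0.4 1. ] g 0.0 q [ 0.55  0.64  1.21 -0.38  1.54  0.61]
  shift mm [ 1.1 -0.4 17.3]
```

Emit:
apply_moves([
  [[1, -0.4, 6], [0, 0, 0]],
  [[0, 0, 6], [0, 0, 0]],
  [[0, 0, 5], [0, 0, 0]],
  [[0, 0, 0], [0, 0, 0]],
  [[0, 0, 0], [0, 0, 0]],
])

```text
t: 24.77
tool_pos: [0.6, 0.337, 0.215]
orientation: [1.976, 1.968, -0.452]
force: [0.1, 0.2, 0.3]
opening: 0.0573
gripper_force: 0.0
```

Emit:
apply_moves([
  [[0, 0, 0], [0, 0, 0]],
  [[0, 0, 0], [0, 0, 0]],
  [[0, 0, 0], [0, 0, 0]],
  [[0, 0, 0], [0, 0, 0]],
  [[0, 0, 0], [0, 0, 0]],
  [[0, 0, 0], [0, 0, 0]],
], claw=0.35, newtons=30)

```text
t: 25.27
tool_pos: [0.6, 0.3371, 0.215]
orientation: [1.976, 1.968, -0.452]
force: [0.5, -0.6, -0.1]
opening: 0.043
gripper_force: 30.0
```

Run:
```python
from h import *
plan([.6,.2645,.065])
```

```text
t 25.27 grasp [0.5997 0.2645 0.0647] head 89.77 tilt [-0.002 -0.435 -0.9  ] open 0.043 F [ 0.5 -0.6 -0.1] g 30.0 q [ 0.54  0.65  1.23 -0.38  1.51  0.62]
  shift mm [-0.1  0.3 -0.3]
```

Emit:
apply_moves([
  [[-4, 0, -9], [0, 0, 0]],
  [[-7, 0, -14], [0, 0, 0]],
  [[-9, 0, -18], [0, 0, 0]],
  [[-13, 0, -27], [0, 0, 0]],
  [[-13, 0, -27], [0, 0, 0]],
  [[-13, 0, -27], [0, 0, 0]],
  [[-13, 0, -27], [0, 0, 0]],
  [[-13, 0, -27], [0, 0, 0]],
  [[-13, 0, -27], [0, 0, 0]],
  [[-13, 0, -27], [0, 0, 0]],
])

```text
t: 26.1
tool_pos: [0.5995, 0.3369, 0.4742]
orientation: [1.977, 1.968, -0.449]
force: [0.5, 0.7, -0.7]
opening: 0.0433
gripper_force: 30.0
```

Emit:
apply_moves([
  [[0, 0, 0], [0, 0.09, 0]],
  [[0, 0, 0], [0, 0.09, 0]],
  [[0, 0, 0], [0, 0.09, 0]],
  [[0, 0, 0], [0, 0.09, 0]],
  [[0, 0, 0], [0, 0.09, 0]],
  [[0, 0, 0], [0, 0, 0]],
])

```text
t: 26.6
tool_pos: [0.6, 0.3362, 0.4734]
orientation: [-2.226, -2.215, -0.01]
force: [-0.1, -0.6, -0.2]
opening: 0.0438
gripper_force: 30.0
```

Emit:
apply_moves([
  [[-34.5, -3.4, -2], [0, 0, 0]],
  [[-34.5, -3.4, -2], [0, 0, 0]],
  [[-34.5, -3.4, -2], [0, 0, 0]],
  [[-34.5, -3.4, 0], [0, 0, 0]],
  [[-34.5, -3.4, 0], [0, 0, 0]],
  [[-34.5, -3.4, 0], [0, 0, 0]],
  [[-34.5, -3.4, 0], [0, 0, 0]],
  [[-34.5, -3.4, 0], [0, 0, 0]],
  [[-34.5, -3.4, 0], [0, 0, 0]],
  [[-34.5, -3.4, 0], [0, 0, 0]],
  [[-34.5, -3.4, 0], [0, 0, 0]],
  [[0, 0, 0], [0, 0, 0]],
])

```text
t: 27.6
tool_pos: [0.5601, -0.0474, 0.4777]
orientation: [2.228, 2.21, -0.008]
force: [-0.4, -0.0, -0.1]
opening: 0.0436
gripper_force: 30.0
```

Emit:
apply_moves([
  [[0, 0, 30], [0, 0, 0]],
  [[0, 0, 30], [0, 0, 0]],
  [[0, 0, 30], [0, 0, 0]],
  [[0, 0, 30], [0, 0, 0]],
  [[0, 0, 30], [0, 0, 0]],
  [[0, 0, 30], [0, 0, 0]],
  [[0, 0, 30], [0, 0, 0]],
  [[0, 0, 0], [0, 0, 0]],
  [[0, 0, 0], [0, 0, 0]],
])

```text
t: 28.35
tool_pos: [0.5604, -0.0417, 0.2657]
orientation: [-2.222, -2.217, 0.006]
force: [0.6, 0.5, 0.1]
opening: 0.0435
gripper_force: 30.0
```

Run:
```python
from h import *
plan([.562,-.042,.039],90)
p,d,c=cap('side');C=cloud(d,c); s=st(); x,y,z=s['tool_pos'];white(C,p,x,y+.03,.06,(z-.23,z-.15))
```

```text
t 28.35 grasp [ 0.5596 -0.0418  0.0987] head 89.85 tilt [-0.005 -0.001 -1.   ] open 0.0435 F [0.6 0.5 0.1] g 30.0 q [-0.16  0.14  1.74 -0.    1.27 -0.16]
  shift mm [-0.1  2.7 59.7]
  turn z -0.003
276
centre [559.3 -25.3] size [52.6 71.3] long axis deg 177.1 top 0.0908
```

Emit:
apply_moves([
  [[0, 1, 20], [0, 0, 0]],
  [[0, 0, 17], [0, 0, 0]],
  [[0, 0, 9], [0, 0, 0]],
  [[0, 0, 5], [0, 0, 0]],
  [[0, 0, 3], [0, 0, 0]],
  [[0, 0, 0], [0, 0, 0]],
  [[0, 0, 2], [0, 0, 0]],
  [[0, 0, 2], [0, 0, 0]],
  [[0, 0, 1], [0, 0, 0]],
  [[0, 0, 0], [0, 0, 0]],
  [[0, 0, 0], [0, 0, 0]],
])

```text
t: 29.32
tool_pos: [0.5621, -0.0422, 0.2076]
orientation: [2.226, 2.217, 0.0]
force: [-0.7, -0.2, -0.2]
opening: 0.0438
gripper_force: 30.0
```

Run:
```python
from h import *
plan([.562,-.042,.039],90)
```

```text
t 29.32 grasp [ 0.5621 -0.0422  0.0406] head 89.77 tilt [ 0.  0. -1.] open 0.0438 F [-0.7 -0.2 -0.2] g 30.0 q [-0.17  0.22  1.77  0.    1.16 -0.16]
  shift mm [ 0.2 -0.1  1.6]
  turn z -0.004
```

Emit:
apply_moves([
  [[0, 0, 1], [0, 0, 0]],
  [[0, 0, 0.7], [0, 0, 0]],
  [[0, 0, 0], [0, 0, 0]],
  [[0, 0, 0], [0, 0, 0]],
])

```text
t: 29.65
tool_pos: [0.5623, -0.0423, 0.2063]
orientation: [2.226, 2.217, 0.0]
force: [-1.8, 0.2, 5.7]
opening: 0.0433
gripper_force: 30.0
```

Emit:
apply_moves([
  [[0, 0, 0], [0, 0, 0]],
  [[0, 0, 0], [0, 0, 0]],
  [[0, 0, 0], [0, 0, 0]],
  [[0, 0, 0], [0, 0, 0]],
  [[0, 0, -15], [0, 0, 0]],
  [[0, 0, -30], [0, 0, 0]],
  [[0, 0, -35], [0, 0, 0]],
  [[0, 0, -35], [0, 0, 0]],
  [[0, 0, -35], [0, 0, 0]],
  [[0, 0, -35], [0, 0, 0]],
  [[0, 0, -35], [0, 0, 0]],
  [[0, 0, -38], [0, 0, 0]],
], claw=0.58)

```text
t: 30.65
tool_pos: [0.5617, -0.0421, 0.4647]
orientation: [-2.225, -2.216, 0.001]
force: [1.4, 0.4, -0.4]
opening: 0.0538
gripper_force: 0.0
```

Emit:
apply_moves([
  [[0, 0, -35], [0, 0, 0]],
  [[36, 6, 0], [0, 0, 0]],
  [[36, 6, 0], [0, 0, 0]],
  [[36, 6, 0], [0, 0, 0]],
  [[36, 6, 0], [0, 0, 0]],
  [[36, 6, 0], [0, 0, 0]],
  [[36, 6, 0], [0, 0, 0]],
  [[36, 6, 0], [0, 0, 0]],
  [[10, 4, 0], [0, 0, 0]],
  [[0, 0, 0], [0, 0, 0]],
], claw=0, newtons=10)

```text
t: 31.48
tool_pos: [0.6091, 0.2226, 0.4976]
orientation: [-2.221, -2.221, 0.001]
force: [0.5, -0.3, -0.9]
opening: 0.0006
gripper_force: 0.0
```

Run:
```python
from h import *
for n in('side','scene'):
  p,d,c=cap(n);C=cloud(d,c)
  for y in(-.188,-.098,-.012): white(C,p,.562,y,.05,(.012,.06))
  if n=='side':
    cv2.imwrite('pics/s6.png',cv2.resize(p[60:360,180:500],(640,600)))
  m=(C[...,2]>.042)&(C[...,2]<.056)&(C[...,0]>.6)&(C[...,0]<.695)&(abs(C[...,1]+.11)<.05)
  q=C[m];print('pot',len(q),cv2.minEnclosingCircle((q[:,:2]*1000).astype(np.float32)))
plan([.608,.21,.209],90)
```

```text
538
centre [ 562.1 -187.9] size [69.9 44.2] long axis deg 89.5 top 0.0303
507
centre [560.2 -97.9] size [44.1 70. ] long axis deg 90.9 top 0.0306
456
centre [560.5  -9.8] size [72.9 44.1] long axis deg 89.7 top 0.0305
pot 168 ((656.9988403320312, -110.9851303100586), 28.91029167175293)
507
centre [ 563.1 -189.1] size [71.3 44.4] long axis deg 88.8 top 0.0288
499
centre [560.9 -99.3] size [44.2 70.9] long axis deg 90.8 top 0.0289
350
centre [561.3 -14.9] size [43.4 59.2] long axis deg 91.7 top 0.0288
pot 193 ((658.3379516601562, -112.50257873535156), 29.230792999267578)
t 31.58 grasp [0.609  0.2193 0.3312] head 89.81 tilt [-0.001 -0.001 -1.   ] open 0.0006 F [ 0.3 -0.7 -0.8] g 0.0 q [ 0.27  0.24  1.19 -0.    1.71  0.27]
  shift mm [ -9.2  -0.9 122.2]
  turn z -0.003
```

View pics/s6.png

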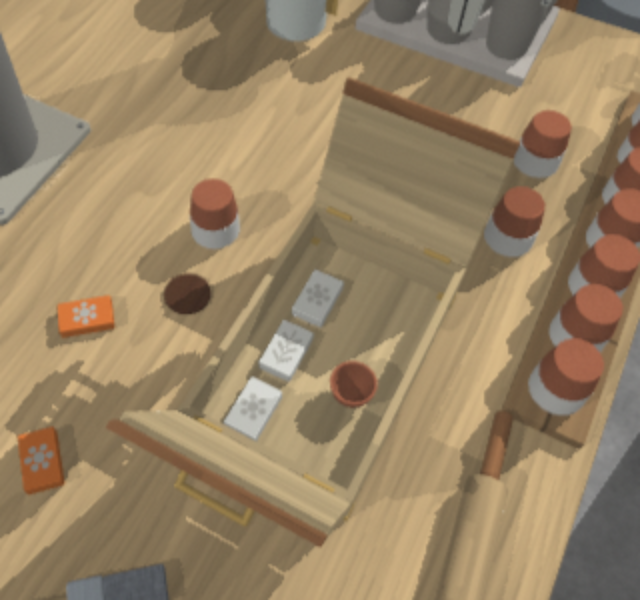

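All three moulds lie flat: (252,407), (286,350) and (317,297). The pot is upright at (353,384), the cup is standing, and no mould5 is present. Now the plain (left) leaf, pushed on its outer face.

Emit:
apply_moves([
  [[0, 0, 35], [0, 0, 0]],
  [[0, 0, 35], [0, 0, 0]],
  [[0, 0, 35], [0, 0, 0]],
  [[0, 0, 17], [0, 0, 0]],
  [[0, 0, 0], [0, 0, 0]],
  [[-25, 0, 0], [0, 0, 0]],
  [[-20, 0, -2], [0, 0, 0]],
  [[-15, 0, -2], [0, 0, 0]],
  [[-14, 0, -2], [0, 0, 0]],
  [[-14, 0, -2], [0, 0, 0]],
  [[-14, 0, -2], [0, 0, 0]],
  [[0, 0, 0], [0, 0, 0]],
])

```text
t: 32.58
tool_pos: [0.6093, 0.1147, 0.3897]
orientation: [2.227, 2.212, 0.004]
force: [0.9, 0.7, 0.5]
opening: 0.0008
gripper_force: 0.0
```

Run:
```python
from h import *
plan([.608,.1175,.219],90)
```

```text
t 32.58 grasp [0.61   0.1146 0.2227] head 89.61 tilt [ 0.004 -0.001 -1.   ] open 0.0008 F [0.9 0.7 0.5] g 0.0 q [ 0.1   0.19  1.45 -0.    1.5   0.11]
  shift mm [ 2.9 -2.   3.6]
  turn z -0.007
```

Emit:
apply_moves([
  [[-12, 0, 2], [0, 0, 0]],
  [[-12, 0, 2], [0, 0, 0]],
  [[-12, 0, 2], [0, 0, 0]],
  [[-9, 0, 3.8], [0, 0, 0]],
  [[-9, 0, 3.8], [0, 0, 0]],
  [[-9, 0, 3.8], [0, 0, 0]],
  [[-9, 0, 3.8], [0, 0, 0]],
  [[-7.5, 0, 6.2], [0, 0, 0]],
  [[-7.5, 0, 6.2], [0, 0, 0]],
  [[-7.5, 0, 6.2], [0, 0, 0]],
  [[-7.5, 0, 6.2], [0, 0, 0]],
])

```text
t: 33.5
tool_pos: [0.6082, 0.0149, 0.3397]
orientation: [-2.226, -2.217, 0.001]
force: [2.0, 3.7, 1.0]
opening: 0.0004
gripper_force: 1.2
```

Run:
```python
from h import *
plan([.608,.0028,.1765],90)
p,d,c=cap('side');C=cloud(d,c)
m=(C[...,2]>.09)&(C[...,2]<.26)&(C[...,1]>-.1)&(C[...,1]<.3)&(C[...,0]>.5)&(C[...,0]<.56)
q=C[m];print(len(q)); b=np.polyfit(q[:,1],q[:,2],1);print(b,q[:,1].min(),q[:,1].max(),q[:,2].max())
cv2.imwrite('pics/s7.png',cv2.resize(p[20:320,180:500],(640,600)))
```

```text
t 33.5 grasp [0.6081 0.0148 0.1727] head 89.77 tilt [-0.001 -0.    -1.   ] open 0.0004 F [2.  3.7 1. ] g 1.2 q [-0.06  0.19  1.54 -0.    1.41 -0.06]
  shift mm [-12.   -0.1  -3.8]
  turn z -0.004
811
[-0.69246523  0.16815054] -0.05271663458316461 0.09745892047764443 0.25997634616146614
```

View pics/s7.png

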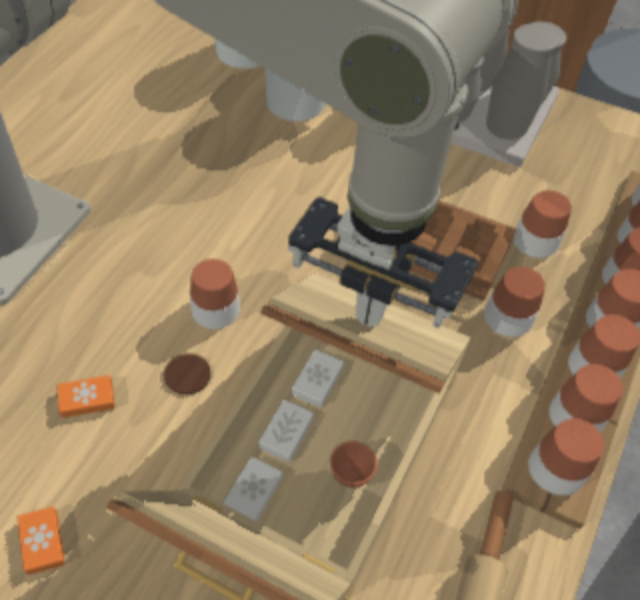

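The leaf is swinging shut, at (370,325) under the fingertips. I continue along the arc to press it right down.

Emit:
apply_moves([
  [[-8, 0, 4], [0, 0, 0]],
  [[-7, 0, 6], [0, 0, 0]],
  [[-6, 0, 8], [0, 0, 0]],
  [[-6, 0, 8], [0, 0, 0]],
  [[-5, 0, 8], [0, 0, 0]],
  [[-4, 0, 8], [0, 0, 0]],
  [[-3, 0, 8], [0, 0, 0]],
  [[-3, 0, 8], [0, 0, 0]],
  [[-2, 0, 7], [0, 0, 0]],
  [[0, 0, 3], [0, 0, 0]],
  [[0, 0, 0], [0, 0, 0]],
  [[0, 0, 0], [0, 0, 0]],
])

```text
t: 34.55
tool_pos: [0.6081, -0.0288, 0.2733]
orientation: [2.226, 2.217, -0.001]
force: [-4.6, -1.7, 8.9]
opening: 0.0004
gripper_force: 4.1
```

Run:
```python
from h import *
plan([.608,-.0295,.106],90)
```

```text
t 34.55 grasp [ 0.608  -0.0289  0.1063] head 89.77 tilt [-0.    -0.001 -1.   ] open 0.0004 F [-4.6 -1.7  8.9] g 4.1 q [-0.13  0.25  1.6  -0.    1.29 -0.13]
  shift mm [-0.6 -0.   0.4]
  turn z -0.004
```

Emit:
apply_moves([
  [[0, 0, 1.5], [0, 0, 0]],
  [[0, 0, 1.5], [0, 0, 0]],
  [[0, 0, 0], [0, 0, 0]],
  [[0, 0, 0], [0, 0, 0]],
])

```text
t: 34.88
tool_pos: [0.6081, -0.0288, 0.2731]
orientation: [2.225, 2.216, -0.001]
force: [-15.5, -0.6, 27.1]
opening: 0.0005
gripper_force: 13.8
```

Emit:
apply_moves([
  [[0, 0, -10], [0, 0, 0]],
  [[0, 0, -30], [0, 0, 0]],
  [[0, 0, -35], [0, 0, 0]],
  [[0, 0, -35], [0, 0, 0]],
  [[0, 0, -35], [0, 0, 0]],
  [[0, 0, -35], [0, 0, 0]],
  [[0, 0, -35], [0, 0, 0]],
  [[0, 0, 0], [0, 0, 0]],
])

```text
t: 35.55
tool_pos: [0.6088, -0.0285, 0.4939]
orientation: [2.219, 2.21, 0.012]
force: [2.3, 0.7, 1.0]
opening: 0.0005
gripper_force: 0.0
```

Run:
```python
from h import *
for n in('side','scene'):
  p,d,c=cap(n);C=cloud(d,c)
  for x0,x1 in((.51,.57),(.57,.65),(.65,.705)):
    m=(C[...,2]>.072)&(C[...,2]<.13)&(C[...,1]>-.062)&(C[...,1]<.085)&(C[...,0]>x0)&(C[...,0]<x1)
    q=C[m]
    if len(q)>20: print(n,len(q),np.polyfit(q[:,1]-.093,q[:,2],1))
plan([.535,-.375,.32],90)
```

```text
side 1123 [0.00090546 0.08898187]
side 1585 [0.00114811 0.08902364]
side 1155 [0.00154891 0.08896941]
scene 1677 [-0.00073586  0.0872667 ]
scene 2407 [-0.00031138  0.08722361]
scene 1782 [-0.00030034  0.08725243]
t 35.65 grasp [ 0.6092 -0.0286  0.3199] head 89.77 tilt [ 0.004 -0.001 -1.   ] open 0.0005 F [ 0.3 -0.1 -0.8] g 0.0 q [-0.13  0.13  1.34 -0.    1.67 -0.13]
  shift mm [-3.467e+02 -7.280e+01 -1.000e-01]
  turn z -0.004
```

The plain leaf is level, with its top at 87 to 89 mm. Now the lap leaf, pushed beside its handle.

Emit:
apply_moves([
  [[-35.6, -7.4, 0], [0, 0, 0]],
  [[-35.6, -7.4, 0], [0, 0, 0]],
  [[-35.6, -7.4, 0], [0, 0, 0]],
  [[-35.6, -7.4, 0], [0, 0, 0]],
  [[-35.6, -7.4, 0], [0, 0, 0]],
  [[-35.6, -7.4, 0], [0, 0, 0]],
  [[-35.6, -7.4, 0], [0, 0, 0]],
  [[-35.6, -7.4, 0], [0, 0, 0]],
  [[-35.6, -7.4, 0], [0, 0, 0]],
  [[-35.6, -7.4, 0], [0, 0, 0]],
  [[0, 0, 0], [0, 0, 0]],
  [[0, 0, 0], [0, 0, 0]],
])

```text
t: 36.65
tool_pos: [0.5317, -0.3861, 0.4814]
orientation: [-2.226, -2.21, 0.001]
force: [-0.3, -0.0, 0.5]
opening: 0.0008
gripper_force: 0.0
```

Emit:
apply_moves([
  [[0, 0, 35], [0, 0, 0]],
  [[0, 0, 35], [0, 0, 0]],
  [[0, 0, 35], [0, 0, 0]],
  [[0, 0, 26], [0, 0, 0]],
  [[0, 0, 0], [0, 0, 0]],
  [[0, 0, 0], [0, 0, 0]],
])

```text
t: 37.15
tool_pos: [0.5325, -0.3824, 0.3511]
orientation: [-2.22, -2.214, 0.0]
force: [-0.6, -0.2, 1.0]
opening: 0.0003
gripper_force: 0.0
```

Run:
```python
from h import *
plan([.535,-.385,.189],90)
```

```text
t 37.15 grasp [ 0.5318 -0.3817  0.1841] head 89.85 tilt [-0.004  0.004 -1.   ] open 0.0003 F [-0.6 -0.2  1. ] g 0.0 q [-0.7   0.31  1.38  0.    1.46 -0.7 ]
  shift mm [-3.2  3.2 -4.9]
  turn z -0.003
```

Emit:
apply_moves([
  [[20, 3, -5], [0, 0, 0]],
  [[18, 0, -5], [0, 0, 0]],
  [[15, 0, -5], [0, 0, 0]],
  [[15, 0, -5], [0, 0, 0]],
  [[14, 0, -5], [0, 0, 0]],
  [[14, 0, -5], [0, 0, 0]],
  [[14, 0, -5], [0, 0, 0]],
  [[12, 0, 1], [0, 0, 0]],
  [[12, 0, 2], [0, 0, 0]],
  [[12, 0, 2], [0, 0, 0]],
  [[12, 0, 2], [0, 0, 0]],
  [[0, 0, 0], [0, 0, 0]],
])

```text
t: 38.15
tool_pos: [0.5364, -0.2235, 0.3807]
orientation: [-2.222, -2.217, -0.001]
force: [0.6, -0.3, -0.1]
opening: 0.0008
gripper_force: 0.0
```

Run:
```python
from h import *
plan([.535,-.2233,.2164],90)
p,d,c=cap('scene');C=cloud(d,c)
m=(C[...,2]>.1)&(C[...,2]<.26)&(C[...,1]>-.36)&(C[...,1]<-.1)&(C[...,0]>.65)&(C[...,0]<.705)
q=C[m];print(len(q),np.polyfit(q[:,2],q[:,1],1))
```

```text
t 38.15 grasp [ 0.5362 -0.2232  0.2137] head 89.87 tilt [-0.001  0.002 -1.   ] open 0.0008 F [ 0.6 -0.3 -0.1] g 0.0 q [-0.48  0.09  1.57  0.    1.48 -0.48]
  shift mm [-0.1 -1.2 -2.7]
  turn z -0.002
803 [ 0.33231624 -0.2659928 ]
```

Emit:
apply_moves([
  [[9, 0, 3], [0, 0, 0]],
  [[9, 0, 3], [0, 0, 0]],
  [[9, 0, 3.5], [0, 0, 0]],
  [[9, 0, 3.5], [0, 0, 0]],
  [[7.5, 0, 6], [0, 0, 0]],
  [[7.5, 0, 6], [0, 0, 0]],
  [[7.5, 0, 6], [0, 0, 0]],
  [[7.5, 0, 6], [0, 0, 0]],
  [[5, 0, 8], [0, 0, 0]],
  [[5, 0, 8], [0, 0, 0]],
  [[5, 0, 8], [0, 0, 0]],
  [[0, 0, 0], [0, 0, 0]],
])

```text
t: 39.2
tool_pos: [0.5361, -0.1438, 0.3182]
orientation: [-2.223, -2.216, 0.001]
force: [-1.0, -0.1, -0.8]
opening: 0.0004
gripper_force: 0.0
```

Run:
```python
from h import *
plan([.535,-.1245,.106],90)
```

```text
t 39.2 grasp [ 0.5356 -0.1436  0.1512] head 89.81 tilt [-0.003  0.002 -1.   ] open 0.0004 F [-1.  -0.1 -0.8] g 0.0 q [-0.35  0.07  1.71  0.    1.36 -0.35]
  shift mm [19.  -0.6 45.2]
  turn z -0.003
```

Emit:
apply_moves([
  [[5, 0, 8], [0, 0, 0]],
  [[5, 0, 8], [0, 0, 0]],
  [[4, 0, 8], [0, 0, 0]],
  [[3, 0, 8], [0, 0, 0]],
  [[3, 0, 7], [0, 0, 0]],
  [[0, 0, 4], [0, 0, 0]],
  [[0, 0, 2], [0, 0, 0]],
  [[0, 0, 0], [0, 0, 0]],
  [[0, 0, 0], [0, 0, 0]],
])

```text
t: 39.95
tool_pos: [0.5367, -0.1251, 0.2756]
orientation: [-2.226, -2.217, 0.0]
force: [0.3, 0.0, 0.6]
opening: 0.0003
gripper_force: 0.0
```

Run:
```python
from h import *
plan([.535,-.1245,.106],90)
```

```text
t 39.95 grasp [ 0.5367 -0.1251  0.1086] head 89.77 tilt [-0.  0. -1.] open 0.0003 F [0.3 0.  0.6] g 0.0 q [-0.32  0.1   1.76 -0.    1.28 -0.32]
  shift mm [ 0.6 -1.7  2.6]
  turn z -0.004
```

Emit:
apply_moves([
  [[0, 0, 1.5], [0, 0, 0]],
  [[0, 0, 1.5], [0, 0, 0]],
  [[0, 0, 1], [0, 0, 0]],
  [[0, 0, 0], [0, 0, 0]],
  [[0, 0, 0], [0, 0, 0]],
])

```text
t: 40.37
tool_pos: [0.537, -0.1252, 0.2733]
orientation: [2.225, 2.216, 0.001]
force: [-3.7, 2.2, 10.9]
opening: 0.0005
gripper_force: 5.2
```

Run:
```python
from h import *
plan([.535,-.1245,.106],90)
```

```text
t 40.37 grasp [ 0.5372 -0.1253  0.1063] head 89.77 tilt [ 0.001 -0.    -1.   ] open 0.0005 F [-3.7  2.2 10.9] g 5.2 q [-0.32  0.1   1.77  0.    1.27 -0.32]
  shift mm [ 0.7 -2.2  0.3]
  turn z -0.004
```

Same height and force as the plain leaf when it was shut. I press slightly more, retreat and check.

Emit:
apply_moves([
  [[0, 0, 1.5], [0, 0, 0]],
  [[0, 0, 1], [0, 0, 0]],
  [[0, 0, 0], [0, 0, 0]],
  [[0, 0, 0], [0, 0, 0]],
])

```text
t: 40.7
tool_pos: [0.5371, -0.1252, 0.273]
orientation: [2.225, 2.216, 0.001]
force: [-14.4, 5.4, 28.5]
opening: 0.0005
gripper_force: 14.4
```

Emit:
apply_moves([
  [[0, 0, -10], [0, 0, 0]],
  [[0, 0, -30], [0, 0, 0]],
  [[0, 0, -35], [0, 0, 0]],
  [[0, 0, -35], [0, 0, 0]],
  [[0, 0, -35], [0, 0, 0]],
  [[0, 0, -35], [0, 0, 0]],
  [[-35, 0, 0], [0, 0, 0]],
  [[-35, 0, 0], [0, 0, 0]],
  [[-35, 0, 0], [0, 0, 0]],
  [[-35, 0, 0], [0, 0, 0]],
  [[-35, 0, 0], [0, 0, 0]],
  [[0, 0, 0], [0, 0, 0]],
])

```text
t: 41.7
tool_pos: [0.5349, -0.3056, 0.4486]
orientation: [2.23, 2.211, -0.003]
force: [0.6, -0.7, -0.3]
opening: 0.0002
gripper_force: 0.0
```

Run:
```python
from h import *
for n in('side','scene'):
  p,d,c=cap(n);C=cloud(d,c)
  for nm,y0,y1,h in(('L',-.05,.085,.093),('R',-.24,-.08,-.247)):
   for x0,x1 in((.505,.56),(.66,.71)):
    m=(C[...,2]>.072)&(C[...,2]<.13)&(C[...,1]>y0)&(C[...,1]<y1)&(C[...,0]>x0)&(C[...,0]<x1)
    q=C[m]
    if len(q)>20: print(n,nm,len(q),np.polyfit(q[:,1]-h,q[:,2],1))
  cv2.imwrite(f'pics/{n}9.png',p)
  m=(C[...,2]>.07)&(C[...,2]<.09)&(C[...,0]>.3)&(C[...,0]<.46)&(abs(C[...,1]-.03)<.08)
  print('cup',cv2.minEnclosingCircle((C[m][:,:2]*1000).astype(np.float32)))
```

```text
side L 930 [0.00085711 0.08896085]
side L 960 [0.00377548 0.08920309]
side R 525 [0.00100063 0.08855615]
side R 1510 [0.00089569 0.08849099]
cup ((375.46661376953125, 34.70314407348633), 30.342411041259766)
scene L 1414 [-0.00076314  0.08721328]
scene L 1514 [-5.55506293e-05  8.72731502e-02]
scene R 1317 [0.00078171 0.08721995]
scene R 1396 [-0.00042236  0.08727024]
cup ((377.1751403808594, 34.030391693115234), 29.53900718688965)
```

View pics/scene9.png

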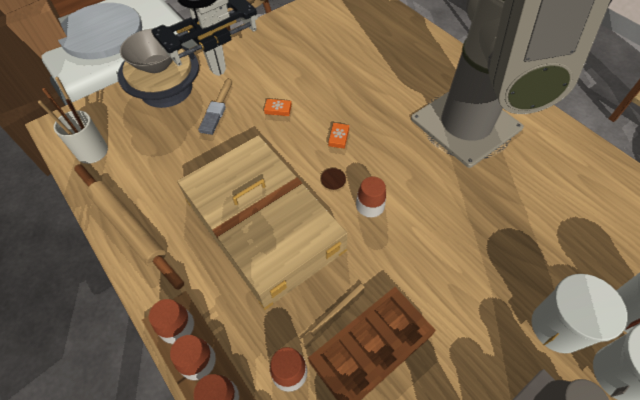

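Both leaves are level and lapped, with the seam at (260,205). The tray at (372,345) is empty, no white mould is left out, and the cup stands at (372,197). I hand the job in.

```bash
python3 -c "
from plant import robot
print(robot.close_job())"
```

```text
the job is handed in; nothing more can be done
None
```

The job is handed in: the three moulds that were out lie flat in the chest beside the upright pot, the left leaf was shut first and the right leaf lapped over it, and the cup is still standing.

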